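# Rock the stuck marble out of a bottle's neck

### The arm

A 6-joint arm with a two-finger parallel gripper is mounted at the origin on the work surface; the furniture and walls round the work are solid. World frame = base frame: x ahead of the robot, y to its left, z up, the work surface at z = 0. Lengths are in m, angles in degrees, forces in N, time in s.
With the tool pointing down it reaches from about 0.4 to 0.825 m from the base axis. Payload 7 kg.
Tool frame: the origin (TCP) lies between the finger pads; the fingertips stand ctrl.nose_length ahead of it and the grasp point (between the pads) lies 2 mm behind it (ctrl.nose_length is the distance from the TCP to the fingertips, in m); z points along the fingers, y is the line along which they close (so a half turn about z gives the same grasp; the last joint's range is limited). The gripper opens to 88 mm and grips with 3 to 60 N. Pads are 19 mm wide; open, the fingers measure 130 mm over their backs; the gripper's body (78 mm by 193 mm) begins 47 mm behind the grasp point.
Start: joints at [88.069, 20.546, 0.682, 0, -70.136, -16.507], TCP at [0.213, 0.64, 0.244] pointing down, gripper open.
Joint ranges: [-176.03, 176.03], [-82.01, 121.73], [-58.28, 71.71], [-173.87, 95.51], [-174.79, -0.11], [-173.66, 173.66]. Speed limits (degrees/s): [136.94, 136.94, 172.46, 180, 180, 180].

### API

Orientations are given as [roll, pitch, yaw] about the fixed x, y, z axes, in that order (R = Rz(yaw) Ry(pitch) Rx(roll)).
In Python, from plant import ctrl gives the robot as it stands.
- The arm moves only by the tool apply_moves, never from a script. Its argument "commands" is a list of rows, each a list of 3 entries, a list of its own where there are three numbers: the shift along the world's x, y, z in cm, then the turn about the world's z in rad, then the closure, from 0 (fully open) to 1 (shut). In form: [[[x, y, z], turn, jaw], ...]. A call has 1 to 20 rows; each row is the pose to reach, as a shift and turn from the pose commanded when the call began; what a row does not reach only later rows make up. A row lasts 1/12 s, in which the tool goes at most 41.7 mm and 7.16 degrees, less where a joint would pass 70% of its speed; a pose out of reach is approached as far as the arm can. A call with a gripper value outside its range is refused whole. The fingers move at their own pace and stop on an object; the grip force is fixed at half the most. Time passes only in rows, so rows that repeat a pose let the fingers close. It gives the time, the measured TCP pose, the force, the opening and the grip force at its end, in the units of the state.
- ctrl.get_obs(): the state, without advancing time (a new reading comes with each control period).
- ctrl.snapshot(name): name is "scene" or "top" or "wrist"; returns a dict with "img" (400x640x3 uint8, red, green, blue), "fx", "fy", "cx", "cy" (pixels), "T" (4x4, takes a point from camera to world coordinates). Camera axes: x right, y up, looking along -z (the intrinsics and any distortion apply to the point x, -y, -z); pixel columns grow to the right and rows downward; lengths in m; the calibration is good to about 2 mm. A picture is of the moment at which its call begins. There is no depth.
- ctrl.close_job(): hands the job in; it is judged then, once.
Trained networks look in a picture, given as the dict that the camera call returned (one of the last four; its "shot" number tells which), for a name from the list of things; names that differ only in an ending like _2 or _b are one class to them, and where a whole thing is asked for, a point or a joint stands for the part that bears it (a point fixed in the world has none). Each returns a list of dicts, best first, with "score" (0 to 1); they miss things now and then, are a little off and sometimes report something else, mostly with a low value. They report only what shows in the picture. A call takes as long as a camera call. They do not tell look-alikes from the thing itself.
- ctrl.search_frame(picture, target): "at" ([column, row] in pixels, amid what is visible of it).
- ctrl.spot_point(picture, target): "at" ([column, row] in pixels: a listed point, or the origin of a listed thing).
The state is a dict: "clock": time; "joint_pos": joint angles; "qvel": joint speeds; "tau": joint torques, N m; "tool_pos": TCP position; "orientation": TCP orientation; "force": force on the tool from outside, world axes, zero at the start; "moment": the same for the moment, N m; "opening": finger opening in m; "gripper_force": force on a finger pad.
Only numpy, scipy, OpenCV 4.12 (cv2) and the standard library are available. Lean on these libraries where they do the work, as an engineer would, in place of code of your own. Each camera call takes 0.05 s, during which the arm holds its last target. There are 200 camera calls.

### The job

A red marble has stuck in the neck of one of the two clear glass bottles; in the other it already lies in the belly. Take the stuck bottle by its neck, lift it, and rock it well over to one side and then the other, along its wide side, until the marble drops into the belly. Then stand it upright on the desk again before you let go, and leave the other bottle alone.

Things in the scene. Friction and masses are not known exactly. Their poses are not given: they have to be found in the camera images.
- stuck_bottle_grip (a point): Flat clear glass bottle whose marble is stuck, loose, 0.2 to 0.4 kg, 115 mm tall: belly 84 x 48 mm (x, y), 54 mm tall with its stepped shoulder; above it a straight neck 42 x 28 mm (x, y). This point: on the axis, 85 mm above the foot, half-way up the neck, where to grip across the 28 mm (along y). x along the wide side, z up the bottle.
- stuck_bottle_ledge (a point): Inside that neck, tip of the lower of two amber ledges, 62 mm above the foot; same axes. The ledges stand out 13 mm, the upper from the -x wall, this one from the +x wall, 29 mm lower; each falls 14 degrees towards its wall, a pocket. Lean +x end down: marble rolls from upper to lower; then -x end down: it drops into the belly. Lean 30 degrees about y, for 0.5 s.
- marble_center (a point): Centre of the stuck red marble, 16 mm across, loose. At the start it lies on the upper ledge, about 98 mm above its bottle's foot and 9 mm off the axis towards -x; in the belly its centre is about 16 mm above the foot. Rocking more often than needed does no harm.
- clear_bottle_grip (a point): The other, equal bottle, loose, with its own red marble already down in the belly; to be left alone. The same point of it, 85 mm above its foot, same axes.
Things that resemble listed ones, but are neither listed nor needed, are in the scene too. Leave any black or purple look-alike of the part that bears stuck_bottle_grip alone.

How it is judged (in metres and radians):
On the way:
1. with the marble down in its belly, the bottle is stood upright on the desk while still held (z of marble_center in the frame of stuck_bottle_grip below -0.045 m and angle between stuck_bottle_grip's own z axis and vertical below 0.2 rad and height (world z) of stuck_bottle_grip below 0.1 m and contact force between the fingers and stuck_bottle above 0.3 N), for 0.1 s.
At the end, for the whole second after the job is handed in: The marble lies in the belly of its bottle (at least 45 mm below the grip point, within the walls), and the bottle stands at rest, upright within 6 degrees, with its foot on the desk (within 10 mm), anywhere on it (z of marble_center in the frame of stuck_bottle_grip below -0.045 m and x of marble_center in the frame of stuck_bottle_grip between -0.036 and 0.036 m and y of marble_center in the frame of stuck_bottle_grip between -0.02 and 0.02 m and angle between stuck_bottle_grip's own z axis and vertical below 0.1 rad and height (world z) of stuck_bottle_grip between 0.075 and 0.095 m and linear speed of stuck_bottle below 0.03 m/s); the robot touches nothing.
It fails at once if the other bottle is shifted more than 25 mm or tipped more than 17 degrees (distance of clear_bottle_grip from where it was at the start of the episode above 0.025 m or angle between clear_bottle_grip's own z axis and vertical above 0.3 rad).
It also fails if it takes over 48 s, if anything falls off the work surface, if the arm or the gripper's body presses on something with over 40 N, if the wrist force passes 120 N, or if a joint passes its speed limit or range.

## Working session

There is one attempt and no reset: what is moved stays moved. The work goes in short steps, Python scripts to look and compute and a tool call to move; the robot and the scene stay as the last step left them, time stands still between calls to the robot, and variables do not carry over. Pictures are saved under pics/ and viewed, at most 10 in all, crops included, and the job is handed in when it is done.

Besides the shell and the picture viewer there is one more tool, called in YAML: its name, and indented under it one key for each argument. apply_moves: Moves the arm, as the interface text tells. Its arguments: {"type":"object","properties":{"commands":{"type":"array"}},"required":["commands"]}

```bash
mkdir -p pics; cat > h.py <<'E'
from plant import ctrl
import numpy as np, cv2
def ray(s,uv):
    T=np.array(s["T"]);d=np.array([(uv[0]-s["cx"])/s["fx"],-(uv[1]-s["cy"])/s["fy"],-1.])
    return T[:3,3],T[:3,:3]@d
def at_z(s,uv,z):
    o,d=ray(s,uv);return o+d*(z-o[2])/d[2]
def proj(s,p):
    T=np.array(s["T"]);q=T[:3,:3].T@(np.array(p)-T[:3,3]);return [round(s["cx"]+s["fx"]*q[0]/-q[2],1),round(s["cy"]-s["fy"]*q[1]/-q[2],1)]
def save(n,img): cv2.imwrite(f"pics/{n}.png",img[:,:,::-1])
E
ls; python3 - <<'E'
from h import *
ims=[]
for n in("scene","top","wrist"):
    s=ctrl.snapshot(n);ims.append(s["img"]);print(n,[k for k in s],s["fx"],np.round(s["T"],3).tolist())
    for t,z in(("stuck_bottle_grip",.085),("stuck_bottle_ledge",.062),("marble_center",.05)):
        for r in ctrl.spot_point(s,t)[:5]: print(t,np.round(r["at"]),round(r["score"],2),at_z(s,r["at"],z).round(3))
save("s1",ims[0]);save("t1",ims[1]);save("w1",ims[2])
o=ctrl.get_obs();print(o,ctrl.nose_length)
E
```

```text
h.py
pics
scene ['img', 'fx', 'fy', 'cx', 'cy', 'T', 'shot'] 397.06720181307026 [[-0.646, 0.513, -0.565, 0.052], [-0.763, -0.414, 0.496, 0.429], [0.02, 0.752, 0.659, 0.634], [0.0, 0.0, 0.0, 1.0]]
stuck_bottle_grip [354. 231.] 0.94 [0.412 0.016 0.085]
stuck_bottle_grip [370. 170.] 0.72 [ 0.532 -0.151  0.085]
stuck_bottle_grip [407. 204.] 0.72 [ 0.399 -0.125  0.085]
stuck_bottle_grip [311. 153.] 0.63 [ 0.669 -0.086  0.085]
stuck_bottle_grip [298. 194.] 0.57 [0.566 0.033 0.085]
stuck_bottle_ledge [363. 178.] 0.85 [ 0.539 -0.139  0.062]
stuck_bottle_ledge [316. 163.] 0.7 [ 0.655 -0.09   0.062]
stuck_bottle_ledge [399. 211.] 0.65 [ 0.408 -0.116  0.062]
stuck_bottle_ledge [296. 198.] 0.63 [0.582 0.028 0.062]
stuck_bottle_ledge [357. 239.] 0.55 [0.408 0.011 0.062]
marble_center [369. 162.] 0.49 [ 0.586 -0.209  0.05 ]
top ['img', 'fx', 'fy', 'cx', 'cy', 'T', 'shot'] 493.96078387170456 [[-0.018, 0.983, -0.182, 0.366], [-1.0, -0.019, -0.005, -0.005], [-0.008, 0.182, 0.983, 0.924], [0.0, 0.0, 0.0, 1.0]]
stuck_bottle_grip [308. 258.] 0.9 [0.415 0.015 0.085]
stuck_bottle_grip [399. 187.] 0.85 [ 0
[... 638 characters left out ...]
[0.0, 0.0, 0.0, 1.0]]
{'clock': 0.6, 'joint_pos': array([ 8.80703590e+01,  2.05447812e+01,  6.80462515e-01, -2.59492264e-04,
       -7.01354740e+01, -1.65053576e+01]), 'qvel': array([-0.00256153, -0.01907906,  0.03682465, -0.02265206, -0.01019497,
        0.00994898]), 'tau': array([ 4.48398805e-04, -5.81988358e+01,  2.93180645e+01,  6.99973986e+00,
        1.24574901e-02, -2.93052597e-05]), 'tool_pos': array([0.2134804 , 0.64031664, 0.24356687]), 'orientation': array([-1.79999871e+02,  2.92905651e-04, -1.84350867e+01]), 'force': array([ 0.52268605, -1.14047958, -0.2613619 ]), 'moment': array([ 0.03323811, -0.07647074,  0.02578469]), 'gripper_force': 0.0, 'opening': 0.0874310447399962} 0.017
```

View pics/s1.png

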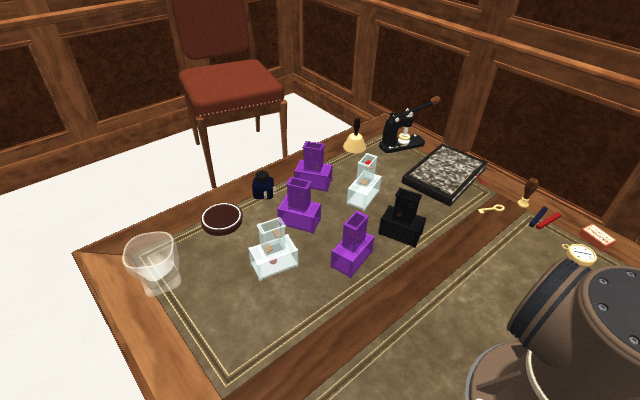

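View pics/t1.png

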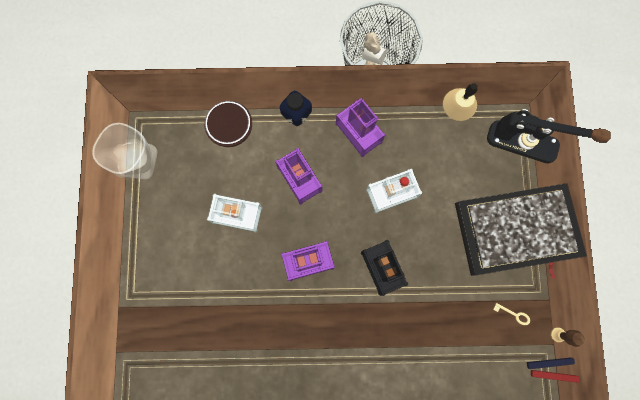

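```bash
python3 - <<'E'
from h import *
a=cv2.imread("pics/t1.png")[150:290,190:440];b=cv2.imread("pics/s1.png")[120:290,230:500]
a=cv2.resize(a,None,fx=3.0,fy=3.0,interpolation=2)[:,:740];b=cv2.resize(cv2.imread("pics/s1.png")[135:285,240:500],None,fx=2.9,fy=2.9,interpolation=2)
cv2.imwrite("pics/c1.png",cv2.resize(cv2.imread("pics/t1.png")[160:220,350:440],None,fx=8,fy=8,interpolation=2))
cv2.imwrite("pics/c2.png",b)
E
```

```text
(no output)
```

View pics/c1.png

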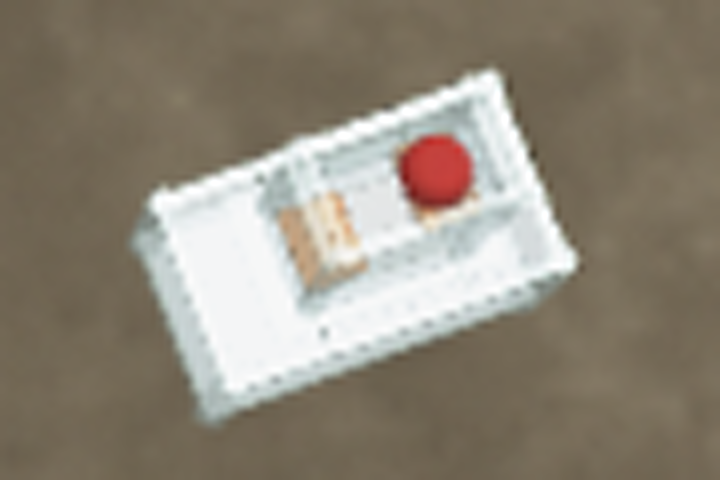

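View pics/c2.png

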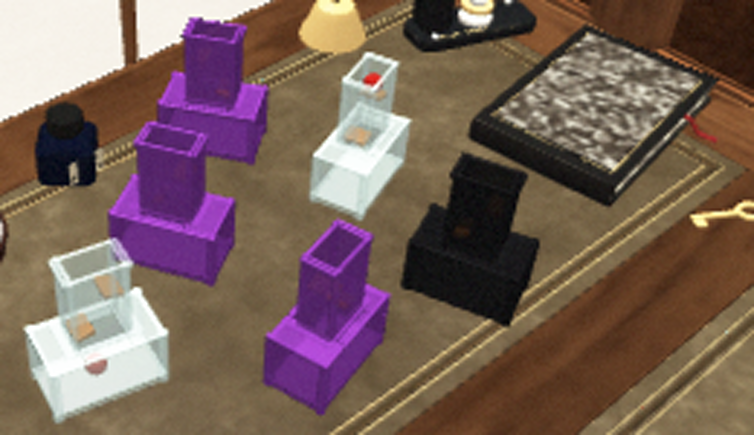

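The stuck bottle is the clear one at top (395,188), because its red marble sits high in the neck. The other clear bottle at top (235,212) shows its marble in the belly. The purple ones at (298,175), (360,127) and (307,261) and the black one at (384,267) are look-alikes. The enlarged crop confirms the choice: marble at the world −y end, so the bottle's x axis has a yaw of about 110°.

apply_moves:
  commands:
    - [[32, -78.7, 0], -0.909, 0.3]
    - [[32, -78.7, 0], -0.909, 0.3]
    - [[32, -78.7, 0], -0.909, 0.3]
    - [[32, -78.7, 0], -0.909, 0.3]
    - [[32, -78.7, 0], -0.909, 0.3]
    - [[32, -78.7, 0], -0.909, 0.3]
    - [[32, -78.7, 0], -0.909, 0.3]
    - [[32, -78.7, 0], -0.909, 0.3]
    - [[32, -78.7, 0], -0.909, 0.3]
    - [[32, -78.7, 0], -0.909, 0.3]
    - [[32, -78.7, 0], -0.909, 0.3]
    - [[32, -78.7, 0], -0.909, 0.3]
    - [[32, -78.7, 0], -0.909, 0.3]
    - [[32, -78.7, 0], -0.909, 0.3]
    - [[32, -78.7, 0], -0.909, 0.3]
    - [[32, -78.7, 0], -0.909, 0.3]
    - [[32, -78.7, 0], -0.909, 0.3]
    - [[32, -78.7, 0], -0.909, 0.3]
    - [[32, -78.7, 0], -0.909, 0.3]
    - [[32, -78.7, 0], -0.909, 0.3]

```text
clock: 2.27
tool_pos: [0.5278, -0.1339, 0.2439]
orientation: [-179.9, -0.0, -70.5]
force: [0.6, 1.8, -0.8]
opening: 0.0614
gripper_force: 0.0
```

apply_moves:
  commands:
    - [[0, 0, 0], 0, 0.3]
    - [[0, 0, 0], 0, 0.3]
    - [[0, 0, 0], 0, 0.3]
    - [[0, 0, 0], 0, 0.3]

```text
clock: 2.6
tool_pos: [0.5271, -0.1309, 0.2437]
orientation: [-180.0, 0.0, -70.5]
force: [0.6, 0.1, 0.2]
opening: 0.0614
gripper_force: 0.0
```

```bash
python3 - <<'E'
from h import *
s=ctrl.snapshot("wrist")
for t,z in(("stuck_bottle_grip",.085),("stuck_bottle_ledge",.062),("marble_center",.098)):
    for r in ctrl.spot_point(s,t)[:3]: print(t,np.round(r["at"]),round(r["score"],2),at_z(s,r["at"],z).round(3))
save("w2",s["img"])
o=ctrl.get_obs();print(o["clock"],o["tool_pos"],o["orientation"],o["joint_pos"].round(1),o["opening"])
np.savez("w2.npz",**{k:s[k] for k in("fx","fy","cx","cy","T")})
E
```

```text
stuck_bottle_grip [154. 183.] 0.81 [ 0.662 -0.085  0.085]
stuck_bottle_grip [306. 169.] 0.66 [ 0.54  -0.142  0.085]
stuck_bottle_grip [440. 244.] 0.64 [ 0.4   -0.118  0.085]
stuck_bottle_ledge [369. 337.] 0.95 [0.413 0.016 0.062]
stuck_bottle_ledge [171. 177.] 0.84 [ 0.656 -0.087  0.062]
stuck_bottle_ledge [430. 237.] 0.7 [ 0.401 -0.114  0.062]
marble_center [305. 162.] 0.76 [ 0.544 -0.15   0.098]
2.8 [ 0.52736622 -0.1304859   0.24399065] [-1.79954546e+02 -8.02148144e-03 -7.04040905e+01] [  6.8   8.1 -16.   -0.  -65.8  12.8] 0.06138886534720171
```

View pics/w2.png

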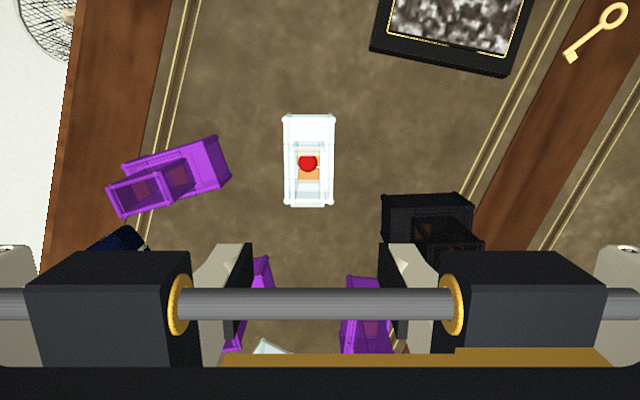

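```bash
python3 - <<'E'
from h import *
s=dict(np.load("w2.npz"))
a,b=at_z(s,(283,115),.054),at_z(s,(335,115),.054);print(a,b,np.linalg.norm(a-b),np.degrees(np.arctan2(*(a-b)[[1,0]])))
x=np.array([np.cos(np.radians(109.6)),np.sin(np.radians(109.6)),0]);y=np.array([-x[1],x[0],0])
print("ctr",(a+b)/2+.042*x)
for c in([.540,-.142],[.541,-.1415],[.537,-.144]):
    c=np.array(c+[0]);print([[proj(s,c+sx*x*w+sy*y*d+[0,0,z]) for sx,sy in((-1,-1),(-1,1),(1,1),(1,-1))] for w,d,z in((.042,.024,.054),(.021,.014,.115),(.042,.024,0))])
im=cv2.imread("pics/w2.png")[100:220,240:380];cv2.imwrite("pics/c3.png",cv2.resize(im,None,fx=5,fy=5,interpolation=2))
E
```

```text
[ 0.57493927 -0.17607779  0.054     ] [ 0.53021341 -0.19200323  0.054     ] 0.04747654397763326 19.599180915020334
ctr [ 0.53848738 -0.14447409  0.054     ]
[[[np.float64(280.3), np.float64(117.0)], [np.float64(332.8), np.float64(117.0)], [np.float64(331.5), np.float64(204.5)], [np.float64(282.8), np.float64(204.5)]], [[np.float64(286.6), np.float64(150.6)], [np.float64(323.1), np.float64(150.6)], [np.float64(322.8), np.float64(202.8)], [np.float64(287.9), np.float64(202.8)]], [[np.float64(285.1), np.float64(113.5)], [np.float64(330.4), np.float64(113.5)], [np.float64(329.4), np.float64(189.9)], [np.float64(287.0), np.float64(189.9)]]]
[[[np.float64(279.1), np.float64(117.2)], [np.float64(331.6), np.float64(117.2)], [np.float64(330.4), np.float64(204.6)], [np.float64(281.6), np.float64(204.6)]], [[np.float64(285.2), np.float64(150.8)], [np.float64(321.7), np.float64(150.8)], [np.float64(321.4), np.float64(203.0)], [np.float64(286.5), np.float64(203.0)]], [[np.float64(284.1), np.float64(113.6)], [np.float64(329.3), np.float64(113.6)], [np.float64(328.5), np.float64(190.0)], [np.float64(286.0), np.float64(190.0)]]]
[[[np.float64(284.1), np.float64(116.1)], [np.float64(336.6), np.float64(116.1)], [np.float64(335.1), np.float64(203.7)], [np.float64(286.3), np.float64(203.7)]], [[np.float64(291.1), np.float64(149.5)], [np.float64(327.7), np.float64(149.5)], [np.float64(327.1), np.float64(201.8)], [np.float64(292.2), np.float64(201.8)]], [[np.float64(288.4), np.float64(112.7)], [np.float64(333.7), np.float64(112.7)], [np.float64(332.5), np.float64(189.2)], [np.float64(290.1), np.float64(189.1)]]]
```

View pics/c3.png

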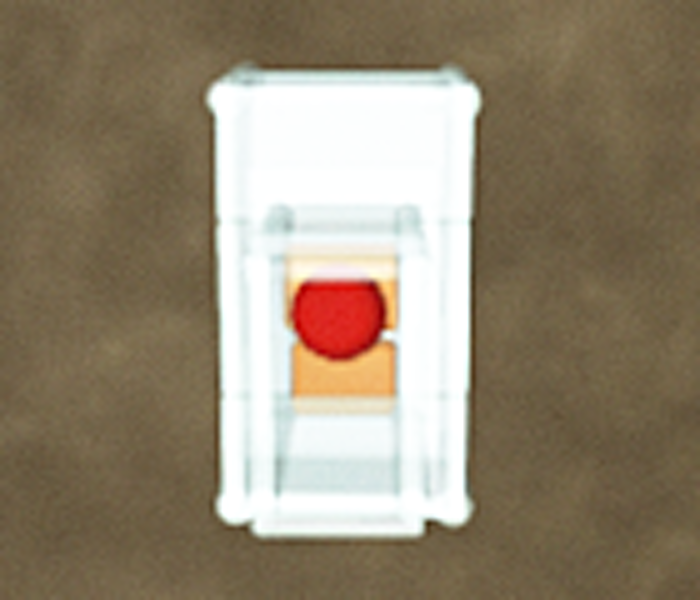

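The crop shows the red marble high in the neck at wrist (308,163). The neck rim spans cols 290–325, so the axis is at (0.5385, −0.143) and the yaw is already aligned. Next I descend and grip about 95 mm above the foot.

apply_moves:
  commands:
    - [[1.15, -1.25, -3], 0, 0.3]
    - [[1.15, -1.25, -7], 0, 0.3]
    - [[1.15, -1.25, -11], 0, 0.3]
    - [[1.15, -1.25, -14], 0, 0.3]
    - [[1.15, -1.25, -15.1], 0, 0.3]
    - [[1.15, -1.25, -15.1], 0, 0.3]
    - [[1.15, -1.25, -15.1], 0, 1]
    - [[1.15, -1.25, -15.1], 0, 1]
    - [[1.15, -1.25, -15.1], 0, 1]
    - [[1.15, -1.25, -15.1], 0, 1]
    - [[1.15, -1.25, -15.1], 0, 1]
    - [[1.15, -1.25, -15.1], 0, 1]

```text
clock: 3.8
tool_pos: [0.5391, -0.1442, 0.0934]
orientation: [-179.9, -0.0, -70.5]
force: [-1.5, -0.2, 6.5]
opening: 0.0277
gripper_force: 30.0
```

apply_moves:
  commands:
    - [[0, 0, -0.2], 0, 1]
    - [[-0.28, 0.79, 0.1], 0, 1]
    - [[-0.57, 1.61, 0.4], 0, 1]
    - [[-0.87, 2.45, 0.55], 0, 1]
    - [[-1.17, 3.3, 0.6], 0, 1]
    - [[-1.17, 3.3, 0.6], 0, 1]

```text
clock: 4.3
tool_pos: [0.5263, -0.1097, 0.0984]
orientation: [180.0, 0.0, -70.5]
force: [-0.8, -0.2, -3.4]
opening: 0.028
gripper_force: 30.0
```

```bash
python3 - <<'E'
from h import *
s=ctrl.snapshot("scene");save("s2",cv2.resize(s["img"][110:250,280:480],None,fx=4,fy=4,interpolation=2))
s=ctrl.snapshot("top")
o=ctrl.get_obs();print(o["clock"],o["tool_pos"],o["force"],o["moment"])
E
```

```text
4.4 [ 0.52690057 -0.11050302  0.09835277] [ 0.10699908  0.51651755 -3.84419976] [ 0.05448594 -0.05004104 -0.00822248]
```

View pics/s2.png

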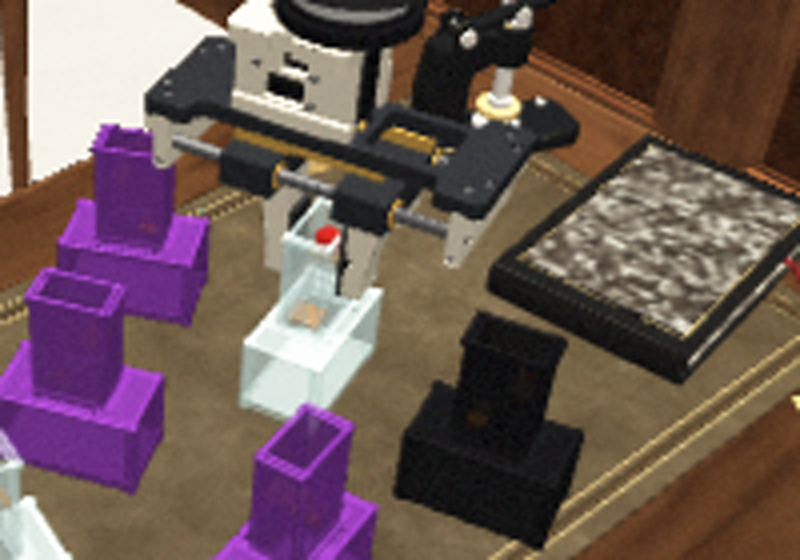

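The foot slid and the pads hold rigidly: the view shows the bottle upright with the marble still at (327,235) in the neck. The moves can't tilt the tool, so I'll lift the bottle clear and rock it hard along its wide side. Sharp reversals tilt the effective gravity well past 30°.

apply_moves:
  commands:
    - [[0, 0, 4], 0, 1]
    - [[0, 0, 8], 0, 1]
    - [[0, 0, 12], 0, 1]
    - [[0, 0, 14], 0, 1]
    - [[0, 0, 14], 0, 1]
    - [[-1.34, 3.77, 14], 0, 1]
    - [[-2.68, 7.54, 14], 0, 1]
    - [[-4.02, 11.31, 14], 0, 1]
    - [[-2.68, 7.54, 14], 0, 1]
    - [[-1.34, 3.77, 14], 0, 1]
    - [[0, 0, 14], 0, 1]
    - [[-1.34, 3.77, 14], 0, 1]
    - [[-2.68, 7.54, 14], 0, 1]
    - [[-4.02, 11.31, 14], 0, 1]
    - [[-2.68, 7.54, 14], 0, 1]
    - [[-1.34, 3.77, 14], 0, 1]
    - [[0, 0, 14], 0, 1]
    - [[0, 0, 14], 0, 1]
    - [[0, 0, 14], 0, 1]
    - [[0, 0, 14], 0, 1]

```text
clock: 6.07
tool_pos: [0.5265, -0.1115, 0.2371]
orientation: [179.9, 0.1, -70.6]
force: [0.4, 0.4, -3.7]
opening: 0.0279
gripper_force: 30.0
```

```bash
python3 - <<'E'
from h import *
for n in("scene","top"):
    s=ctrl.snapshot(n)
    for t in("marble_center","stuck_bottle_grip"):
        for r in ctrl.spot_point(s,t)[:3]: print(n,t,np.round(r["at"]),round(r["score"],2))
    if n=="scene": save("s3",cv2.resize(s["img"][60:210,270:470],None,fx=4,fy=4,interpolation=2))
o=ctrl.get_obs();print(o["clock"],o["tool_pos"],o["force"],o["moment"],o["opening"])
E
```

```text
scene stuck_bottle_grip [366. 120.] 0.95
scene stuck_bottle_grip [309. 153.] 0.9
scene stuck_bottle_grip [353. 227.] 0.85
top stuck_bottle_grip [391. 176.] 0.93
top stuck_bottle_grip [308. 259.] 0.89
top stuck_bottle_grip [389. 262.] 0.76
6.3667 [ 0.52706522 -0.11060661  0.23871155] [ 0.32585279 -0.0989452  -3.37483331] [ 0.08262622 -0.04404437  0.04653405] 0.027831125164518567
```

View pics/s3.png

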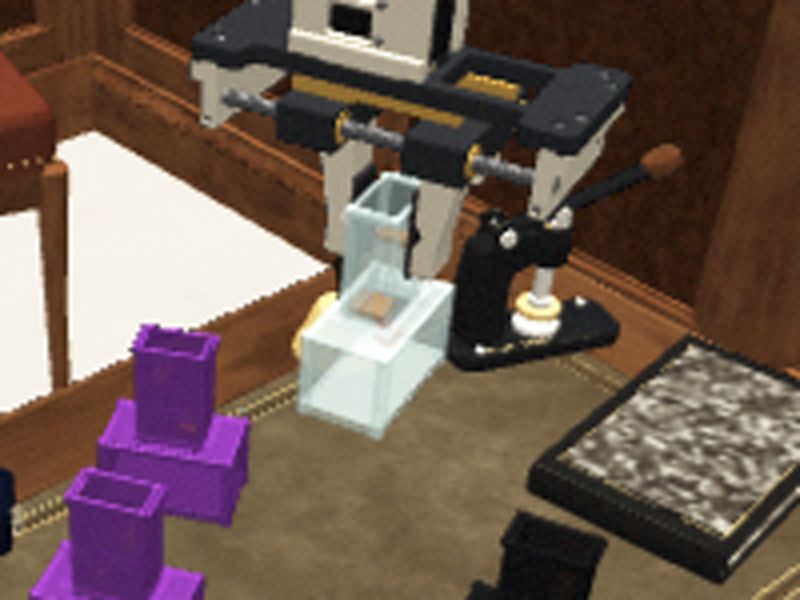

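The marble has left the upper ledge. A faint red patch at crop (390,330), pixel (367,142), lies below the shoulder, so I'll check its height.

```bash
python3 - <<'E'
from h import *
x=np.array([-.335,.942,0])
t=ctrl.get_obs()["tool_pos"].copy(); f=t-[0,0,.093]
for n in("scene","top"):
    s=ctrl.snapshot(n);im=s["img"].astype(int)
    p=proj(s,f+[0,0,.016]-.025*x);q=proj(s,f+[0,0,.075]+.01*x);print(n,"belly -x",p,"belly +x",proj(s,f+[0,0,.016]+.025*x),"lower ledge",q)
    c=np.array(proj(s,f+[0,0,.05])).astype(int)
    r=im[:,:,0]-(im[:,:,1]+im[:,:,2])/2; r=r-0
    b=(im[:,:,0]-im[:,:,1]>8)&(abs(im[:,:,1]-im[:,:,2])<10)&(im[:,:,1]>100)
    ys,xs=np.where(b[c[1]-45:c[1]+45,c[0]-45:c[0]+45]);print(len(xs),(np.median(xs)+c[0]-45,np.median(ys)+c[1]-45) if len(xs) else "")
E
```

```text
scene belly -x [np.float64(367.3), np.float64(143.3)] belly +x [np.float64(357.2), np.float64(154.4)] lower ledge [np.float64(363.0), np.float64(126.6)]
6 (np.float64(368.0), np.float64(139.5))
top belly -x [np.float64(399.5), np.float64(176.4)] belly +x [np.float64(370.0), np.float64(187.4)] lower ledge [np.float64(383.7), np.float64(175.8)]
0
```

The red patch matches the predicted belly position (367,143), and the lower ledge would show at (363,127). So the marble is in the belly and I can stand the bottle down.

apply_moves:
  commands:
    - [[0, 0, -4], 0, 1]
    - [[0, 0, -8], 0, 1]
    - [[0, 0, -11], 0, 1]
    - [[0, 0, -13], 0, 1]
    - [[0, 0, -14], 0, 1]
    - [[0, 0, -14.4], 0, 1]
    - [[0, 0, -14.6], 0, 1]
    - [[0, 0, -14.7], 0, 1]
    - [[0, 0, -14.7], 0, 1]
    - [[0, 0, -14.7], 0, 1]
    - [[0, 0, -14.7], 0, 1]

```text
clock: 7.38
tool_pos: [0.5265, -0.1121, 0.0942]
orientation: [179.9, -0.1, -70.5]
force: [-8.1, -2.8, 13.4]
opening: 0.0279
gripper_force: 30.0
```

apply_moves:
  commands:
    - [[0, 0, 0.1], 0, 1]
    - [[0, 0, 0.1], 0, 1]
    - [[0, 0, 0.1], 0, 0.3]
    - [[0, 0, 0.1], 0, 0.3]
    - [[0, 0, 0.1], 0, 0.3]
    - [[0, 0, 0.1], 0, 0.3]
    - [[0, 0, 3], 0, 0.3]
    - [[0, 0, 7], 0, 0.3]
    - [[0, 0, 11], 0, 0.3]
    - [[0, 0, 15], 0, 0.3]
    - [[0, 0, 15], 0, 0.3]
    - [[0, 0, 15], 0, 0.3]

```text
clock: 8.38
tool_pos: [0.5286, -0.111, 0.2445]
orientation: [-179.7, -0.1, -70.5]
force: [-0.1, -0.2, -1.6]
opening: 0.0612
gripper_force: 0.0
```

```bash
python3 - <<'E'
from h import *
s=ctrl.snapshot("scene");save("s4",cv2.resize(s["img"][110:290,230:470],None,fx=3.3,fy=3.3,interpolation=2))
o=ctrl.get_obs();print(o["clock"],o["tool_pos"],o["force"],o["opening"])
E
```

```text
8.4333 [ 0.52740147 -0.1109541   0.24236221] [-0.81337769 -0.23655531 -0.56679192] 0.06161131517910716
```

View pics/s4.png

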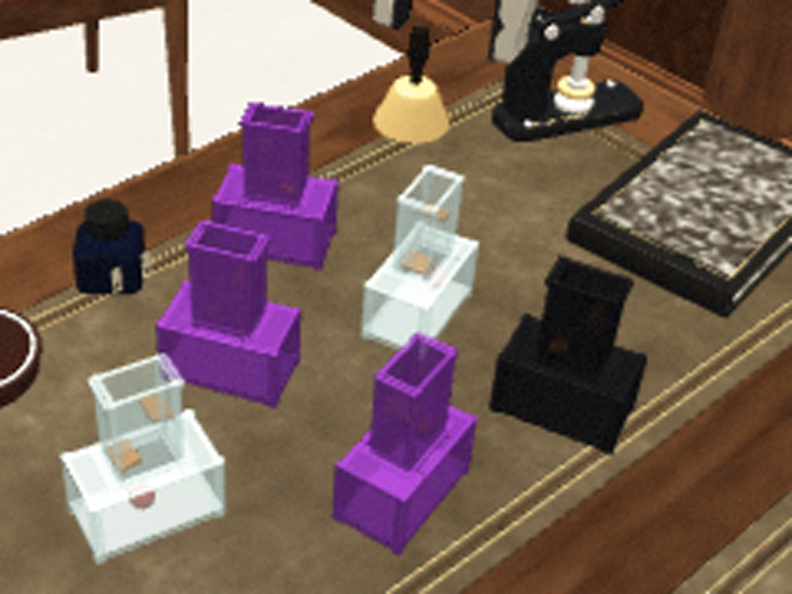

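The bottle stands upright and free at crop (420,260). Both ledges are empty, the marble shows faint red in the belly at (440,280), and the other bottle hasn't moved.

```bash
python3 -c "
from plant import ctrl
print(ctrl.close_job())"
```

```text
the job is handed in; nothing more can be done
None
```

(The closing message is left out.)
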